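Lock the tool holder and prove it with the pull gauge

TASK

Push the retaining fork by its upright tab fully home across the tool holder's flange. Then hook the loop of the pull gauge and draw it straight out of the fixture until the pointer stands between the two pairs of marker posts, never past the outer pair, and hold it there for two seconds to confirm that the holder is retained. Ease the loop gently back until the gauge is fully closed, and leave the other things on the bench where they are.

Things in the scene. Friction and masses are not known exactly. Their poses are not given: they have to be found in the camera images.
- fixture: Fixed bench clamping fixture: aluminium block 70 x 110 mm, top at z = 155 mm, on a steel foot. Origin at bench level under the middle of the block's front face. Its -x is the pull axis (at z = 110 mm), roughly towards the robot; tool holder and gauge stick out that way, up to z = 158 mm. The fork is pushed along +y, over a ledge (top z = 73 mm, x -42 to 18, y -148 to -52 mm).
- fork (a joint): Dark steel retaining fork, slides along the fixture's +y: 0 = fully open, 0.060 m = fully home on its stop; starts near open. Stays where it is left, friction about 2.5 N. When home its two prongs lie in front of the holder's flange and retain it.
- tab (a point): Centre of the outer (-y) face of the fork's upright tab, 170 mm above the bench; moves with the fork. The tab is a plate 34 mm wide (fixture x), 10 mm thick (y), from z = 95 to 190 mm, 25 mm in front of the block. Push on this face towards the fixture's +y; the space outside it is free.
- holder (a joint): Steel tool holder in the fixture's bore with a 64 mm flange; on its nose the black gauge body, 48 mm in diameter, 60 mm long. Metres pulled out along the fixture's -x: 0 = seated. Without the fork about 6 N draws it out, which spoils the test; with the fork home it gives 1 to 2 mm, then holds.
- gauge (a joint): Spring rod of the pull gauge with loop and pointer: metres drawn out along the fixture's -x, 0 = closed. Pull = 4 N + 400 N/m x this. A cross-wise pointer blade rides over the gauge body between two pairs of small upright posts: clear between the pairs from 0.017 to 0.029 m (middle 0.023 m, 13 N), past the outer pair at 0.037 m; stop at 0.045 m. Let go, it flies shut.
- loop (a point): Centre of the opening of the gauge's level, rectangular pull loop; moves with it. 110 mm above the bench, 155 mm in front of the block when closed. 10 mm round steel bar, clear opening 56 mm along fixture x, 64 mm along y. Fingers put down into it pull its outer (-x) bar, whose inner edge is 28 mm from here. Free space of 90 mm below the bar.
- vise: Bystander: small dark machine vise 110 x 50 x 42 mm, origin under its centre.
- wrench: Bystander: steel wrench 180 mm long lying flat along its x, origin under its middle.
- oiler: Bystander: white plastic oil bottle 52 mm in diameter, 140 mm tall, standing, origin under its centre.

How it is judged:
By the outcome, as a careful person would: the job done as asked, in the order asked, and still so for the second after the job is handed in, with the robot touching nothing.
It also fails if it takes over 51 s, if anything falls off the work surface, if the arm or the gripper's body presses on something with over 40 N, if the wrist force passes 120 N, or if a joint passes its speed limit or range.

ROBOT

A 6-joint arm with a two-finger parallel gripper is mounted at the origin on the work surface. World frame = base frame: x ahead of the robot, y to its left, z up, the work surface at z = 0. Lengths are in m, angles in rad, forces in N, time in s.
With the tool pointing down it reaches from about 0.35 to 0.8 m from the base axis. Payload 7.3 kg.
Tool frame: the origin (TCP) lies between the finger pads; the fingertips stand 11 mm ahead of it and the grasp point (between the pads) lies 8 mm behind it; x points along the fingers, z is the direction in which the jaws open and shut, and the axes are right-handed (so a half turn about x gives the same grasp; the last joint's range is limited). The gripper opens to 85 mm and grips with 20 to 120 N. Pads are 22 mm wide; open, the fingers measure 114 mm over their backs; the gripper's body (76 mm by 85 mm) begins 54 mm behind the grasp point. The pads swing forward as they close: fully open they stand 13 mm farther back than shut.
Start: joints at [-1.334, 0.342, 1.524, -0, 1.275, -0.146], TCP at [0.196, -0.487, 0.204] pointing down, gripper open.
Joint ranges: [-2.53, 2.53], [-0.77, 2.02], [0.04, 2.7], [-1, 4.14], [0.28, 2.66], [-3.11, 3.11]. Speed limits (rad/s): [2.57, 2.57, 3.14, 3.14, 3.14, 3.14].

INTERFACE

Orientations are given as [roll, pitch, yaw] about the fixed x, y, z axes, in that order (R = Rz(yaw) Ry(pitch) Rx(roll)).
In Python, from rig import sensors, capture, bot gives the robot as it stands. The module is installed in compiled form; this text tells all that it offers.
- The arm moves only by the tool step_arm, never from a script. Its argument "steps" is text: rows parted by semicolons, each of 7 numbers parted by spaces: the turn, a rotation vector about the tool's x, y, z in degrees, then the shift along the tool's x, y, z in m, then the opening, from 0 (shut) to 1 (fully open). In form: wx wy wz tx ty tz gripper; .... A call has 1 to 10 rows; each row is the pose to reach, as a shift and turn from the pose commanded when the call began, along the tool's axes at that moment; what a row does not reach only later rows make up. A row lasts 1/10 s, in which the tool goes at most 50 mm and 8.59 degrees, less where a joint would pass 70% of its speed; a pose out of reach is approached as far as the arm can. A call with a gripper value outside its range is refused whole. The fingers move at their own pace and stop on an object; "squeeze" is the grip in N (left out, the last holds). Time passes only in rows, so rows that repeat a pose let the fingers close. It gives the time, the measured TCP pose, the force and the opening at its end, in the units of the state.
- sensors.sense(): the state, without advancing time (a new reading comes with each control period).
- capture(name): name is "scene" or "side" or "wrist"; returns a dict with "frame" (480x640x3 uint8, blue, green, red), "mtx" (3x3 intrinsics, pixels), "position" and "orientation" of the camera in the world; the wrist camera has in their place "hand_eye" (4x4, takes a point from camera to tool coordinates, whose origin is the TCP and whose axes are the tool frame's). Camera axes: x right, y up, looking along -z (the intrinsics and any distortion apply to the point x, -y, -z); pixel columns grow to the right and rows downward; lengths in m; the calibration is good to about 2 mm. A picture is of the moment at which its call begins: read the wrist's pose just before it. There is no depth.
- bot.finish_job(): hands the job in, once; it reports no verdict.
The state is a dict: "clock": time; "joint_pos": joint angles; "joint_vel": joint speeds; "effort": joint torques, N m; "ee_pos": TCP position; "ee_rot": TCP orientation; "ft_force": force on the tool from outside, world axes, zero at the start; "torque": the same for the moment, N m; "opening": finger opening in m.
Only numpy, scipy, OpenCV 4.12 (cv2) and the standard library are available. Lean on these libraries where they do the work, as an engineer would, in place of code of your own. Each camera call takes 0.05 s, during which the arm holds its last target.

## Working session

There is one attempt and no reset: what is moved stays moved. The work goes in short steps, Python scripts to look and compute and a tool call to move; the robot and the scene stay as the last step left them, time stands still between calls to the robot, and variables do not carry over. Pictures are saved under pics/ and viewed, and the job is handed in when it is done.

Besides the shell and the picture viewer there is one more tool, called after "Call:" in YAML: its name, and indented under it one key for each argument. step_arm: Moves the arm, as the interface text tells. Its arguments: {"type":"object","properties":{"steps":{"type":"string"},"squeeze":{"type":"number"}},"required":["steps"]}

```bash
mkdir -p pics; cat > h.py <<'E'
import numpy as np,cv2
from rig import sensors,capture,bot
def snap(n,f):
    s=sensors.sense(); c=capture(n); cv2.imwrite(f'pics/{f}.png',c['frame'])
    np.save(f'pics/{f}.npy',dict(c=c,s=s),allow_pickle=True); return s,c
E
python3 - <<'E'
from h import *
for n in ['scene','side','wrist']:
    s,c=snap(n,n+'0')
    print({k:v for k,v in c.items() if k!='frame'})
print(s)
E
```

```text
{'mtx': array([[554.66221051,   0.        , 322.74762964],
       [  0.        , 554.66221051, 248.4643754 ],
       [  0.        ,   0.        ,   1.        ]]), 'position': array([1.25889677, 0.06450618, 1.3184071 ]), 'orientation': array([ 0.52856047, -0.00779807,  1.7187163 ])}
{'mtx': array([[502.61318897,   0.        , 319.622745  ],
       [  0.        , 502.61318897, 247.34809996],
       [  0.        ,   0.        ,   1.        ]]), 'position': array([ 1.09991721, -0.43366449,  0.98310838]), 'orientation': array([ 0.67433413, -0.00507901,  0.90836301])}
{'mtx': array([[353.32733157,   0.        , 321.32774267],
       [  0.        , 353.32733157, 228.17873584],
       [  0.        ,   0.        ,   1.        ]]), 'hand_eye': array([[-1.28392863e-04,  2.67079841e-01, -9.63674396e-01,
        -1.70124301e-01],
       [ 3.21689387e-05,  9.63674405e-01,  2.67079839e-01,
         6.76679858e-02],
       [ 9.99999991e-01,  3.29076256e-06, -1.32320591e-04,
         2.17191609e-04],
       [ 0.00000000e+00,  0.00000000e+00,  0.00000000e+00,
         1.00000000e+00]])}
{'clock': 0.1, 'joint_pos': array([-1.33399049e+00,  3.42682721e-01,  1.52492744e+00,  1.17156465e-05,
        1.27540851e+00, -1.46000909e-01]), 'joint_vel': array([-0.00090501, -0.00170725, -0.00196924,  0.00065116, -0.00076606,
        0.00035717]), 'effort': array([ 1.56466383e-03, -4.34447730e+01, -2.46490180e+01, -1.76950925e-04,
        4.58808790e-03,  7.41740706e-06]), 'ee_pos': array([ 0.19602976, -0.48659754,  0.20337801]), 'ee_rot': array([2.98773549, 1.56937027, 1.79974249]), 'ft_force': array([ 0.36701902,  0.22358712, -0.96006883]), 'torque': array([ 0.03490392, -0.00563008, -0.04921688]), 'opening': 0.08534651804411343}
```

View pics/scene0.png

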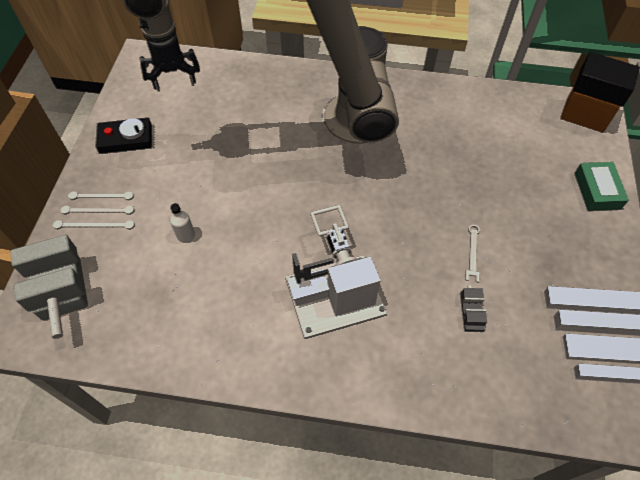

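View pics/side0.png

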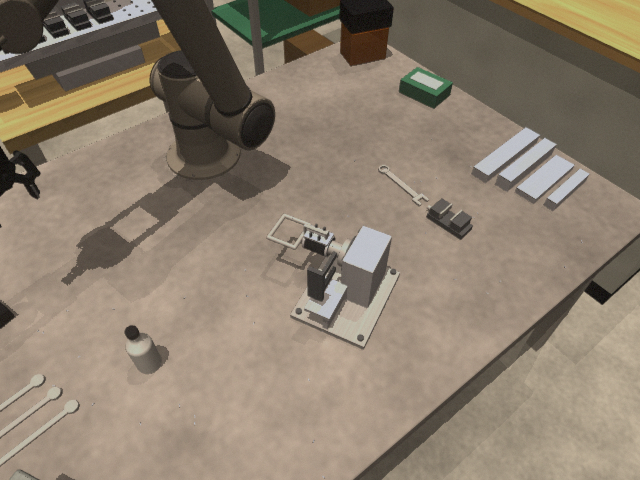

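View pics/wrist0.png

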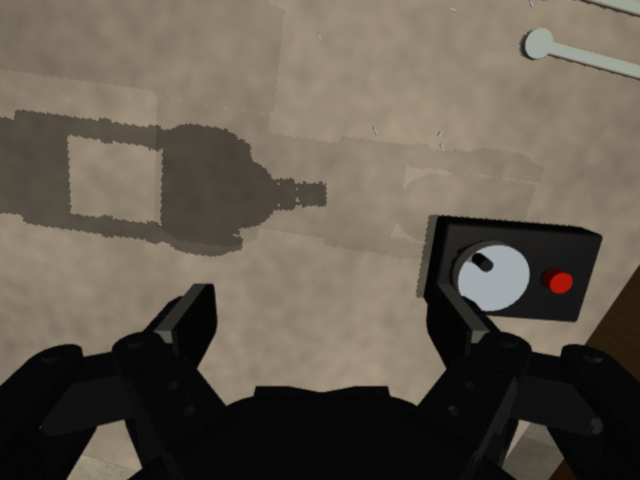

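Overview: the fixture is in the scene view at about (340,285), with the fork tab at (297,268) and the loop at (330,222). In the side view the loop is at (290,232). I'll enlarge both.

```bash
python3 - <<'E'
import cv2
a=cv2.imread('pics/scene0.png')[190:350,260:420]; cv2.imwrite('pics/sc_c.png',cv2.resize(a,(800,800),interpolation=cv2.INTER_CUBIC)[0:600*800//600][:800])
for n,(y,x) in {'scA':(195,270),'scB':(250,275)}.items():
    a=cv2.imread('pics/scene0.png')[y:y+90,x:x+120]; cv2.imwrite(f'pics/{n}.png',cv2.resize(a,(800,600),interpolation=cv2.INTER_CUBIC))
for n,(y,x) in {'siA':(205,260),'siB':(220,285)}.items():
    a=cv2.imread('pics/side0.png')[y:y+(90 if n=='siA' else 135),x:x+(120 if n=='siA' else 180)]; cv2.imwrite(f'pics/{n}.png',cv2.resize(a,(800,600),interpolation=cv2.INTER_CUBIC))
E
```

```text
(no output)
```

View pics/scA.png

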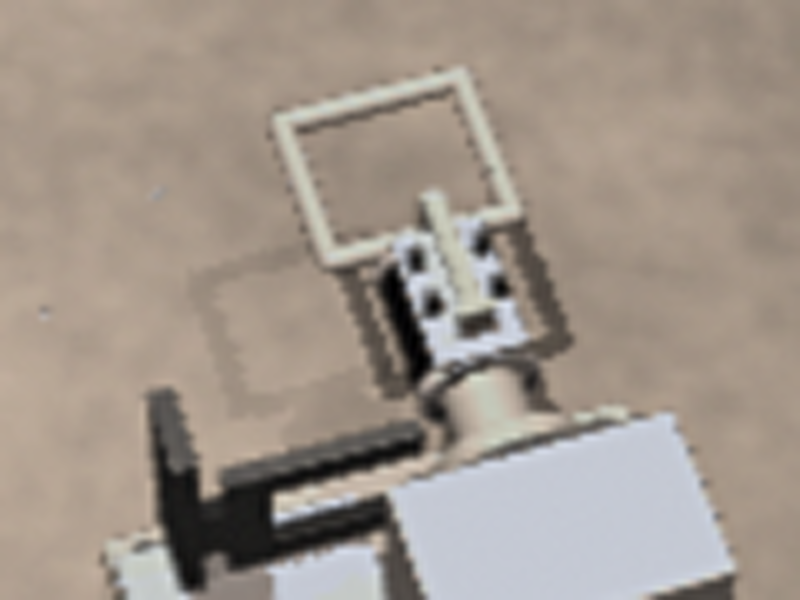

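View pics/scB.png

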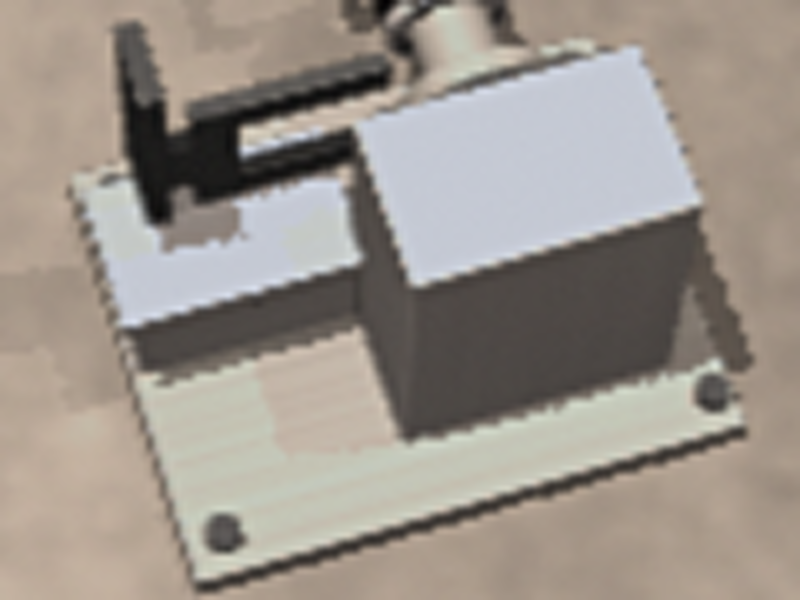

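View pics/siA.png

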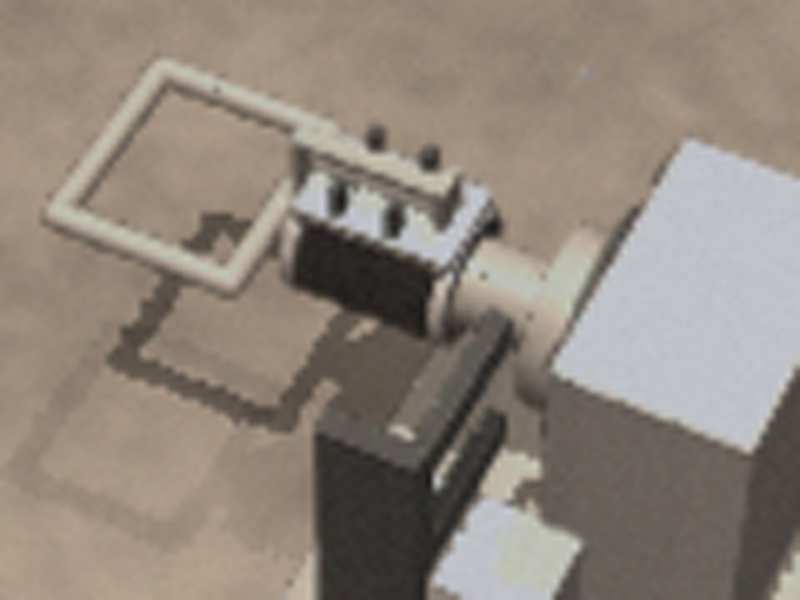

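View pics/siB.png

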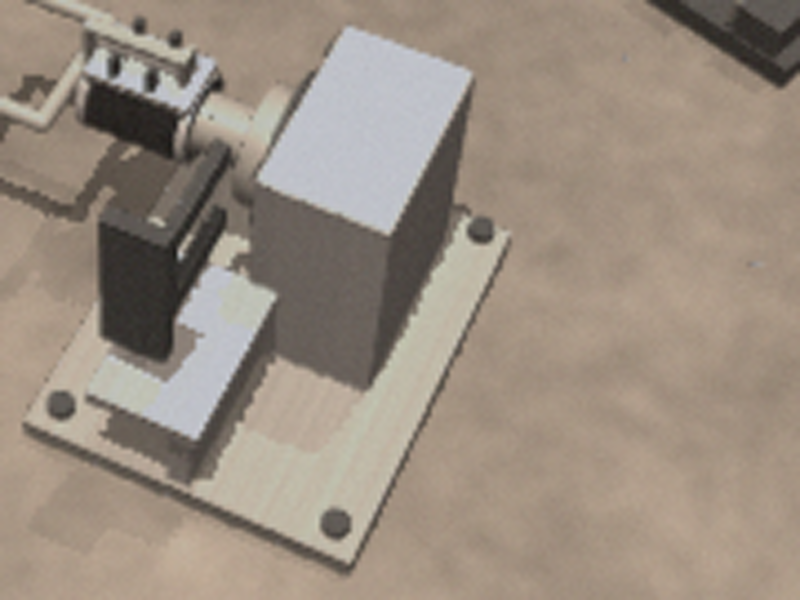

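```bash
cat > fit.py <<'E'
from h import *
from scipy.spatial.transform import Rotation as R
from scipy.optimize import least_squares
def proj(c,P):
    Rm=R.from_euler('xyz',c['orientation']).as_matrix()
    q=(np.atleast_2d(P)-c['position'])@Rm; q=q*[1,-1,-1]
    return (q@c['mtx'].T)[:,:2]/q[:,2:]
sc=np.load('pics/scene0.npy',allow_pickle=True).item()['c']; si=np.load('pics/side0.npy',allow_pickle=True).item()['c']
A=lambda u,v,o,s:(o[0]+(u+.5)/s-.5,o[1]+(v+.5)/s-.5)
scB=lambda u,v:A(u,v,(275,250),6.6667); scA=lambda u,v:A(u,v,(270,195),6.6667)
siA=lambda u,v:A(u,v,(260,205),6.6667); siB=lambda u,v:A(u,v,(285,220),4.4444)
D=[(sc,(0,-.055,.155),scB(355,128)),(sc,(0,.055,.155),scB(640,48)),(sc,(.07,.055,.155),scB(702,208)),(sc,(.07,-.055,.155),scB(412,285)),
(si,(0,.055,.155),siB(348,27)),(si,(.07,.055,.155),siB(470,73)),(si,(.07,-.055,.155),siB(388,235)),(si,(0,-.055,.155),siB(257,182)),
(sc,(-.193,-.042,.11),scA(275,118)),(sc,(-.193,.042,.11),scA(462,68)),(sc,(-.117,.042,.11),scA(520,215)),(sc,(-.117,-.042,.11),scA(330,265)),
(si,(-.193,-.042,.11),siA(45,213)),(si,(-.193,.042,.11),siA(160,60)),(si,(-.117,-.042,.11),siA(235,292)),
(sc,(-.042,'t',.19),scB(115,28)),(sc,(-.008,'t',.19),scB(140,102)),(si,(-.042,'t',.19),siA(316,428)),(si,(-.008,'t',.19),siA(418,470))]
def W(p,P):
    P=np.array([P[0],p[3] if P[1]=='t' else P[1],P[2]],float); c,s=np.cos(p[2]),np.sin(p[2])
    return np.array([p[0]+c*P[0]-s*P[1],p[1]+s*P[0]+c*P[1],P[2]])
if __name__=='__main__':
    f=lambda p:np.concatenate([proj(c,W(p,P))[0]-m for c,P,m in D])
    r=least_squares(f,[.6,0,0,-.1]); print(r.x,np.degrees(r.x[2])); print(r.fun.reshape(-1,2).round(1))
    print('loop',W(r.x,(-.155,0,.11)),'tab',W(r.x,(-.025,'t',.17)))
E
python3 fit.py; python3 -c "
from h import *
from scipy.spatial.transform import Rotation as R
print(R.from_euler('xyz',sensors.sense()['ee_rot']).as_matrix().round(3))"
```

```text
[ 0.61165345  0.04063963  0.44399518 -0.12872627] 25.439050219240766
[[-0.8 -1.5]
 [-0.  -1.1]
 [ 0.6 -0.3]
 [-0.5  0.4]
 [-0.3 -1. ]
 [ 2.1 -0.3]
 [ 0.7  0.4]
 [-1.1 -0.1]
 [-1.1 -0.2]
 [ 1.3 -0.2]
 [ 1.7  0.9]
 [-1.   1.4]
 [-0.8  1.1]
 [ 0.1 -0.5]
 [ 0.4  1.1]
 [ 0.  -0.8]
 [ 0.2  0.4]
 [-0.4 -0.1]
 [-0.1  0. ]]
loop [ 0.47168183 -0.02594073  0.11      ] tab [ 0.64437185 -0.08634447  0.17      ]
[[-0.     0.928  0.373]
 [ 0.001  0.373 -0.928]
 [-1.     0.    -0.001]]
```

Fit residuals are about 1–2 px, roughly 2 mm: fixture yaw 25.4°, tab outer face at fixture y −0.129. First I'll align the tool to the fixture axes, shut the fingers and start the transit.

Call:
step_arm:
  steps: "0 0 0 -0.02 0 0 0; -1 0 0 -0.03 0.02 0 0; -2 0 0 -0.03 0.05 0 0; -3.54 0 0 -0.03 0.09 0 0; -3.54 0 0 -0.03 0.13 0 0; -3.54 0 0 -0.03 0.17 0 0; -3.54 0 0 -0.03 0.21 0 0; -3.54 0 0 -0.03 0.25 0 0; -3.54 0 0 -0.03 0.27 0 0; -3.54 0 0 -0.03 0.27 0 0"
  squeeze: 60

```text
clock: 1.15
ee_pos: [0.4487, -0.3845, 0.2332]
ee_rot: [2.813, 1.57, 1.69]
ft_force: [-0.4, -0.7, -0.9]
opening: 0.0
```

```bash
cat >> h.py <<'E'
from scipy.spatial.transform import Rotation as R
F=np.array([.61165,.04064]);YAW=.44400
def fx(p):
    c,s=np.cos(YAW),np.sin(YAW); d=np.array(p[:2])-F
    return np.array([c*d[0]+s*d[1],-s*d[0]+c*d[1],p[2]])
def st():
    s=sensors.sense(); m=R.from_euler('xyz',s['ee_rot']).as_matrix()
    c,sn=np.cos(YAW),np.sin(YAW); Rf=np.array([[c,sn,0],[-sn,c,0],[0,0,1]])
    print('t',round(s['clock'],2),'fix',fx(s['ee_pos']).round(4),'open',round(s['opening'],4),'force fix',(Rf@s['ft_force']).round(2),'j6',s['joint_pos'].round(2)); print((Rf@m).round(4)); return s
E
python3 -c "
from h import *
st()"
```

```text
t 1.15 fix [-0.3297 -0.3139  0.2332] open 0.0 force fix [-0.62 -0.47 -0.95] j6 [-0.84  0.45  1.28  0.    1.41  0.28]
[[ 3.0e-04  1.0e+00  4.2e-03]
 [ 1.0e-03  4.2e-03 -1.0e+00]
 [-1.0e+00  3.0e-04 -1.0e-03]]
```

Call:
step_arm:
  steps: "0 0 0 0 0.03 0 0; 0 0 0 0 0.07 -0.01 0; 0 0 0 0 0.11 -0.03 0; 0 0 0 0 0.15 -0.05 0; 0 0 0 0 0.19 -0.07 0; 0 0 0 0 0.23 -0.09 0; 0 0 0 0 0.265 -0.11 0; 0 0 0 0 0.29 -0.125 0; 0 0 0 0 0.305 -0.134 0; 0 0 0 0 0.305 -0.134 0"

```text
clock: 2.15
ee_pos: [0.6646, -0.1328, 0.2334]
ee_rot: [-2.367, 1.57, 2.792]
ft_force: [-0.1, 0.2, -0.4]
opening: -0.0002
```

```bash
python3 -c "
from h import *
st(); snap('side','side1'); snap('wrist','wr1')
a=cv2.imread('pics/side1.png')[180:330,240:440]; cv2.imwrite('pics/side1c.png',cv2.resize(a,(800,600),interpolation=cv2.INTER_CUBIC))"
```

```text
t 2.15 fix [-0.0267 -0.1794  0.2334] open -0.0002 force fix [-0.01  0.18 -0.4 ] j6 [-0.31  0.62  0.98  0.    1.54  0.81]
[[-5.0e-04  1.0e+00  2.6e-03]
 [ 6.0e-04  2.6e-03 -1.0e+00]
 [-1.0e+00 -5.0e-04 -6.0e-04]]
```

View pics/side1c.png

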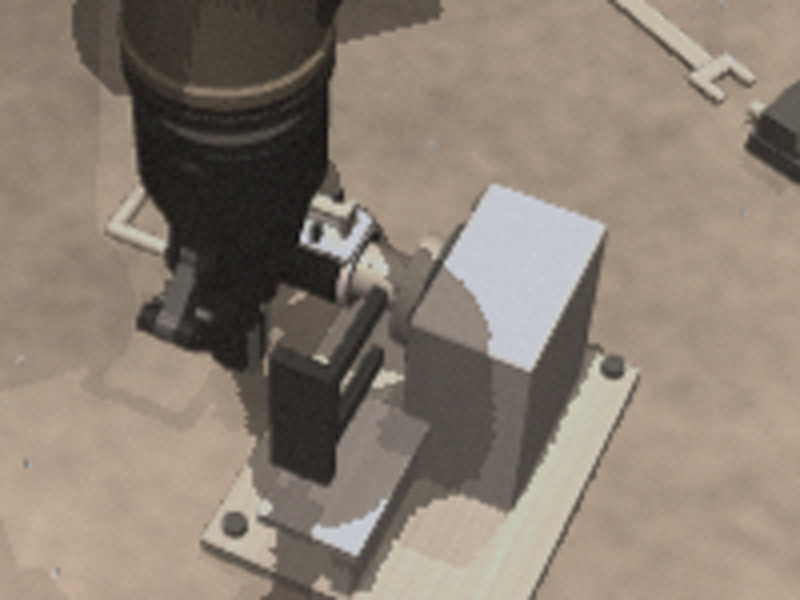

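View pics/wr1.png

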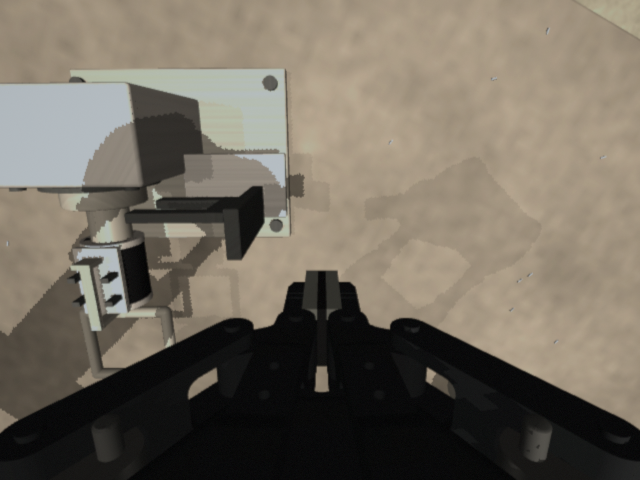

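The knuckles flare widely in the jaw direction, so I'll turn 90° and push with the slim side (tool y along fixture +y). Then I'll lower beside the tab.

Call:
step_arm:
  steps: "-8 0 0 0 0 0 0; -16 0 0 0 0 0 0; -24 0 0 0 0 0 0; -32 0 0 0 0 0 0; -40 0 0 0 0 0 0; -48 0 0 0 0 0 0; -56 0 0 0 0 0 0; -64 0 0 0 0 0 0; -72 0 0 0 0 0 0; -80 0 0 0 0 0 0"

```text
clock: 3.25
ee_pos: [0.6633, -0.1364, 0.2343]
ee_rot: [-2.175, 1.57, -1.902]
ft_force: [1.1, 0.1, -0.2]
opening: 0.0002
```

Call:
step_arm:
  steps: "-8 0 0 0.005 0 0 0; -10 0 0 0.025 0 0 0; -10 0 0 0.05 0 0 0; -10 0 0 0.06 0 0 0; -10 0 0 0.06 0 0 0"

```text
clock: 3.75
ee_pos: [0.6629, -0.1353, 0.1725]
ee_rot: [2.492, 1.567, 2.934]
ft_force: [0.2, 1.0, 0.8]
opening: -0.0001
```

```bash
python3 -c "
from h import *
st(); snap('side','side2'); snap('wrist','wr2')
a=cv2.imread('pics/side2.png')[180:330,240:440]; cv2.imwrite('pics/side2c.png',cv2.resize(a,(800,600),interpolation=cv2.INTER_CUBIC))"
```

```text
t 3.75 fix [-0.0293 -0.1809  0.1725] open -0.0001 force fix [0.61 0.85 0.78] j6 [-0.31  0.65  1.09 -0.    1.4  -0.76]
[[-0.0028  0.0014  1.    ]
 [ 0.0021  1.     -0.0014]
 [-1.      0.0021 -0.0028]]
```

View pics/side2c.png

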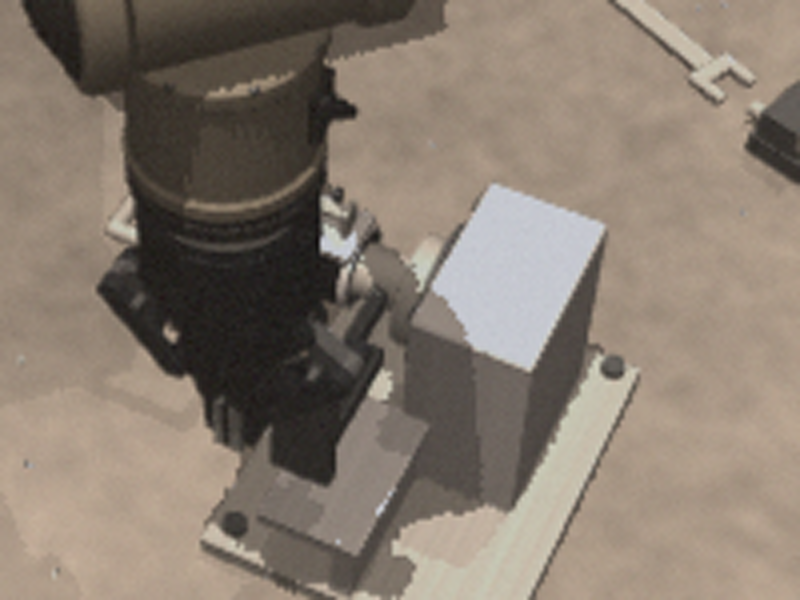

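View pics/wr2.png

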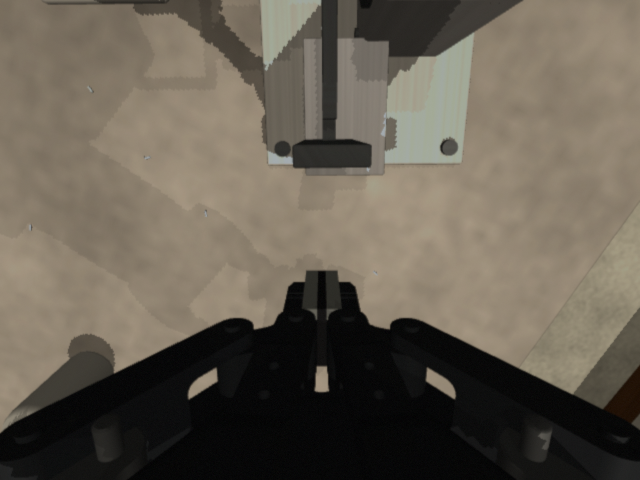

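Call:
step_arm:
  steps: "0 0 0 0 0.01 0.004 0; 0 0 0 0 0.025 0.004 0; 0 0 0 0 0.034 0.004 0; 0 0 0 0 0.038 0.004 0; 0 0 0 0 0.042 0.004 0; 0 0 0 0 0.048 0.004 0; 0 0 0 0 0.056 0.004 0; 0 0 0 0 0.066 0.004 0; 0 0 0 0 0.076 0.004 0; 0 0 0 0 0.084 0.004 0"

```text
clock: 4.85
ee_pos: [0.6313, -0.0555, 0.174]
ee_rot: [2.426, 1.571, 2.871]
ft_force: [-0.1, -0.6, -0.4]
opening: -0.0002
```

```bash
python3 -c "
from h import *
st(); snap('wrist','wr3')"
```

```text
t 4.85 fix [-0.0235 -0.0952  0.174 ] open -0.0002 force fix [-0.36 -0.51 -0.44] j6 [-0.21  0.57  1.24  0.    1.33 -0.65]
[[-1.e-04 -1.e-03  1.e+00]
 [ 1.e-04  1.e+00  1.e-03]
 [-1.e+00  1.e-04 -1.e-04]]
```

View pics/wr3.png

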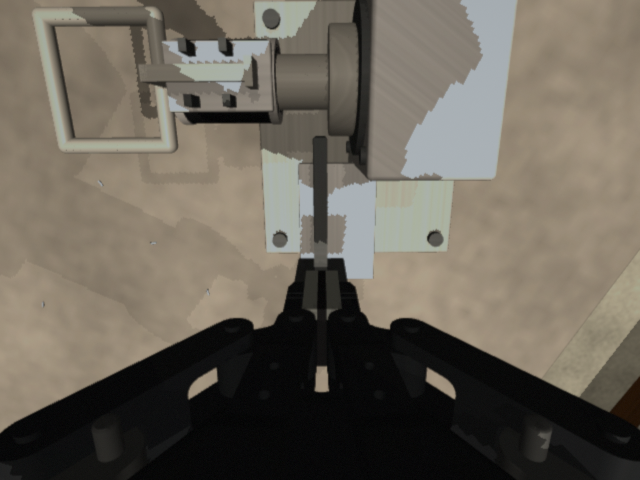

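```bash
python3 -c "
from h import *
for n in ['side','scene']:
    s,c=snap(n,n+'3')
a=cv2.imread('pics/side3.png')[180:330,240:440]; cv2.imwrite('pics/side3c.png',cv2.resize(a,(800,600),interpolation=cv2.INTER_CUBIC))
a=cv2.imread('pics/scene3.png')[200:350,240:440]; cv2.imwrite('pics/scene3c.png',cv2.resize(a,(800,600),interpolation=cv2.INTER_CUBIC))"
```

```text
(no output)
```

View pics/side3c.png

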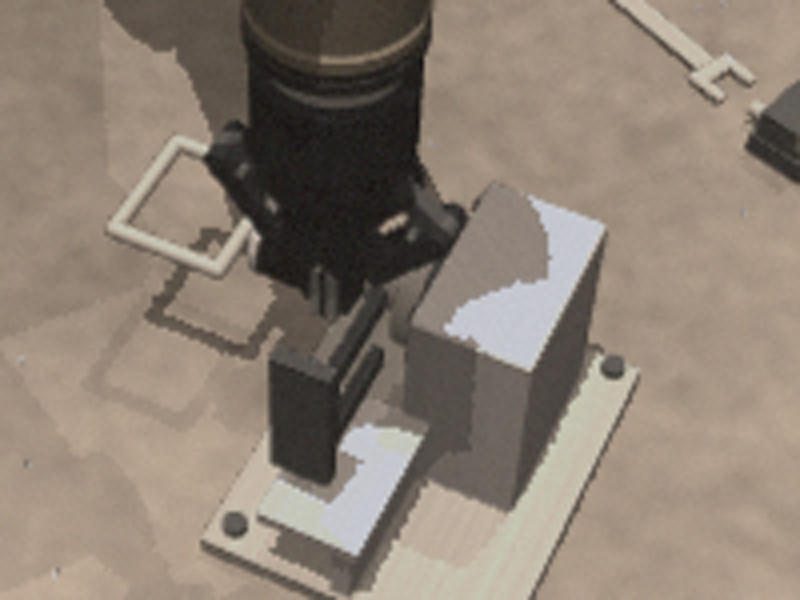

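View pics/scene3c.png

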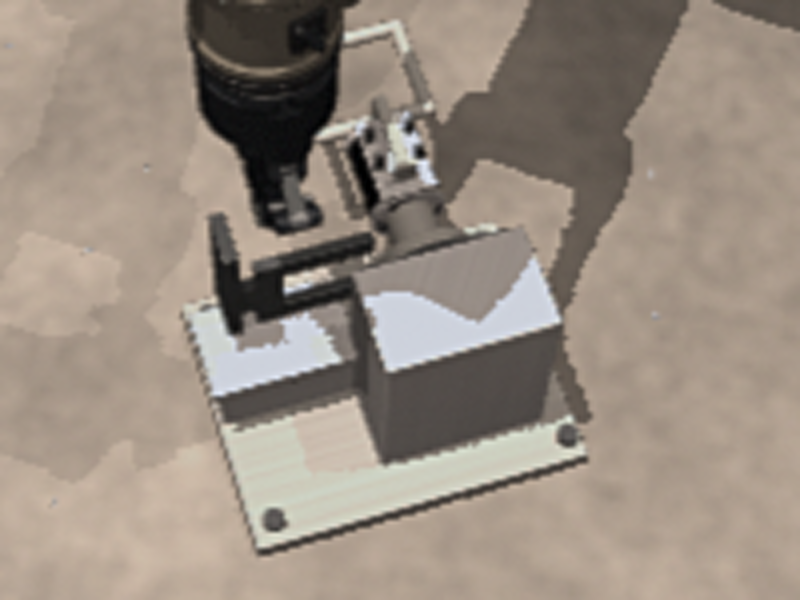

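```bash
python3 - <<'E'
from fit import *
s=sensors.sense(); p=np.array(s['ee_pos']); 
for c in (sc,si):
    for dz in (-.011,0,.03): print(proj(c,p+[0,0,dz]).round(1), end=' ')
    pp=np.array([.61165,.04064,.444,-.1287])
    for x in ((-.042,'t',.19),(-.008,'t',.19),(-.042,'t',.095)): print('tab',proj(c,W(pp,x)).round(1),end=' ')
    print()
E
```

```text
[[307.8 261.7]] [[307.7 259.4]] [[307.5 253.1]] tab [[291.9 253. ]] tab [[295.8 265.2]] tab [[293.4 272. ]] 
[[322.5 268.1]] [[322.5 264.9]] [[322.7 255.7]] tab [[306.6 268.7]] tab [[322.1 275.1]] tab [[307.2 295.4]]
```

```bash
python3 - <<'E'
from fit import *
for n,(x,y) in dict(side=(285,215),scene=(280,215)).items():
    a=cv2.imread(f'pics/{n}3.png')[y:y+75,x:x+100]; a=cv2.resize(a,(800,600),interpolation=cv2.INTER_CUBIC)
    a=np.clip(a.astype(float)*1.8,0,255).astype(np.uint8)
    cv2.imwrite(f'pics/{n}3d.png',a)
E
```

```text
(no output)
```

View pics/side3d.png

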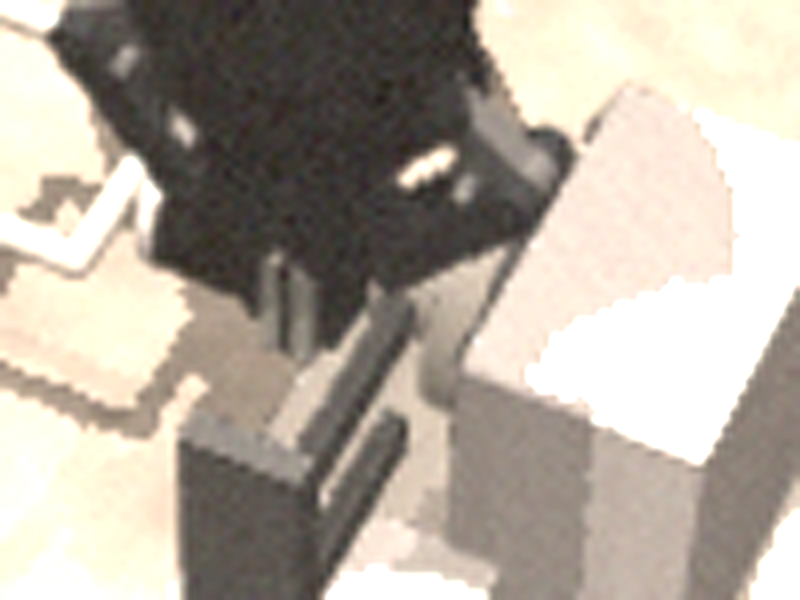

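View pics/scene3d.png

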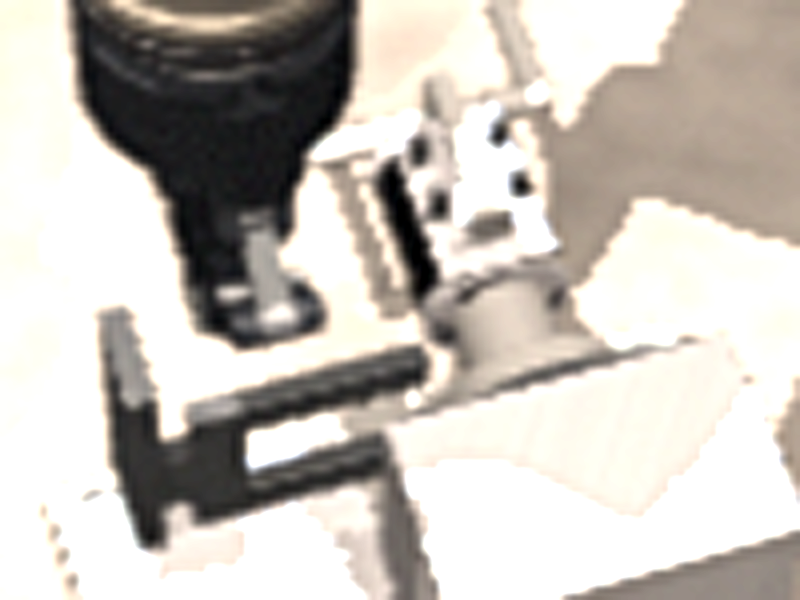

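The fork has not moved. The side view puts the fingertips near px (321,259), where (322,268) was expected. The wrist view also places them about 20 mm behind the reported TCP, not 11 mm ahead. So the tips passed over the tab, and the gap is a repeatable offset of about 30 mm. I'll lift, retreat, go lower with that offset, then check.

Call:
step_arm:
  steps: "0 0 0 -0.01 0 0 0; 0 0 0 -0.02 -0.01 0 0; 0 0 0 -0.02 -0.03 0 0; 0 0 0 -0.02 -0.06 0 0; 0 0 0 -0.02 -0.08 0 0; 0 0 0 -0.01 -0.085 0 0; 0 0 0 0.01 -0.085 0 0; 0 0 0 0.03 -0.085 0 0; 0 0 0 0.04 -0.085 0 0; 0 0 0 0.04 -0.085 0 0"

```text
clock: 6.0
ee_pos: [0.6673, -0.1325, 0.1321]
ee_rot: [2.381, 1.567, 2.826]
ft_force: [0.9, -0.3, 0.2]
opening: -0.0001
```

```bash
python3 - <<'E'
from fit import *
from h import st
s=st(); p=np.array(s['ee_pos'])
for n,(x,y),c0 in (('side',(265,225),si),('scene',(265,225),sc)):
    s,c=snap(n,n+'4')
    print(n,'tip@-.021,0,+.011',[proj(c,p+[0,0,d]).round(1) for d in (.021,0,-.011)])
    a=c['frame'][y:y+75,x:x+100]; a=cv2.resize(a,(800,600),interpolation=cv2.INTER_CUBIC)
    a=np.clip(a.astype(float)*1.8,0,255).astype(np.uint8)
    cv2.imwrite(f'pics/{n}4d.png',a)
E
```

```text
t 6.0 fix [-0.0241 -0.1802  0.1321] open -0.0001 force fix [ 0.74 -0.64  0.21] j6 [-0.31  0.69  1.14  0.    1.32 -0.75]
[[-2.7e-03 -8.0e-04  1.0e+00]
 [ 2.5e-03  1.0e+00  8.0e-04]
 [-1.0e+00  2.5e-03 -2.7e-03]]
side tip@-.021,0,+.011 [array([[302.7, 302.4]]), array([[303. , 308.1]]), array([[303.1, 311. ]])]
scene tip@-.021,0,+.011 [array([[273.5, 272.4]]), array([[274.1, 276.5]]), array([[274.4, 278.6]])]
```

View pics/side4d.png

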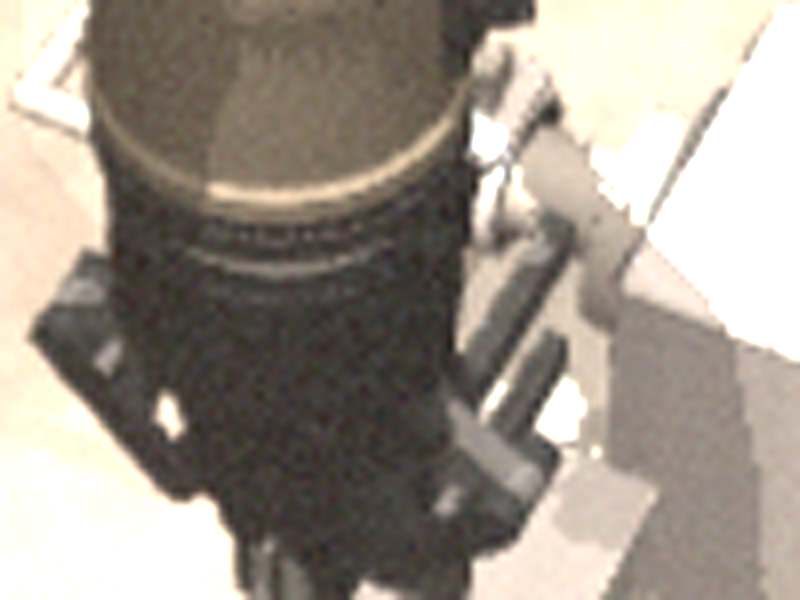

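View pics/scene4d.png

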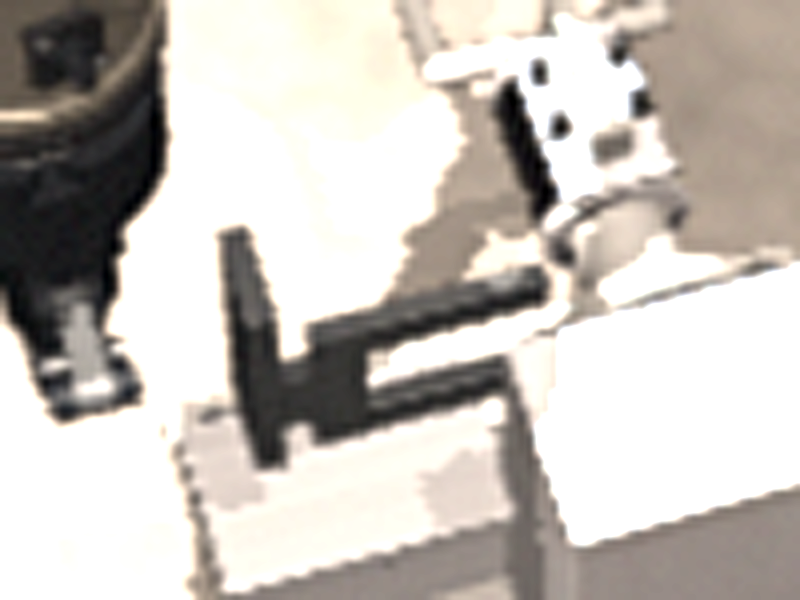

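Call:
step_arm:
  steps: "0 0 0 0 0.012 0 0; 0 0 0 0 0.025 0 0; 0 0 0 0 0.033 0 0; 0 0 0 0 0.037 0 0; 0 0 0 0 0.041 0 0; 0 0 0 0 0.046 0 0; 0 0 0 0 0.052 0 0; 0 0 0 0 0.058 0 0"

```text
clock: 6.9
ee_pos: [0.6437, -0.0811, 0.1344]
ee_rot: [-1.011, 1.569, -0.566]
ft_force: [1.6, -2.9, 2.5]
opening: -0.0002
```

```bash
python3 - <<'E'
from fit import *
from h import st
s=st()
s,c=snap('scene','scene5'); snap('wrist','wr5')
a=c['frame'][215:290,265:365]; a=cv2.resize(a,(800,600),interpolation=cv2.INTER_CUBIC)
a=np.clip(a.astype(float)*1.8,0,255).astype(np.uint8); cv2.imwrite('pics/scene5d.png',a)
E
```

```text
t 6.9 fix [-0.0234 -0.1237  0.1344] open -0.0002 force fix [ 0.22 -3.31  2.49] j6 [-0.24  0.62  1.25 -0.    1.26 -0.69]
[[ 8.0e-04 -1.0e-04  1.0e+00]
 [-1.3e-03  1.0e+00  1.0e-04]
 [-1.0e+00 -1.3e-03  8.0e-04]]
```

View pics/scene5d.png

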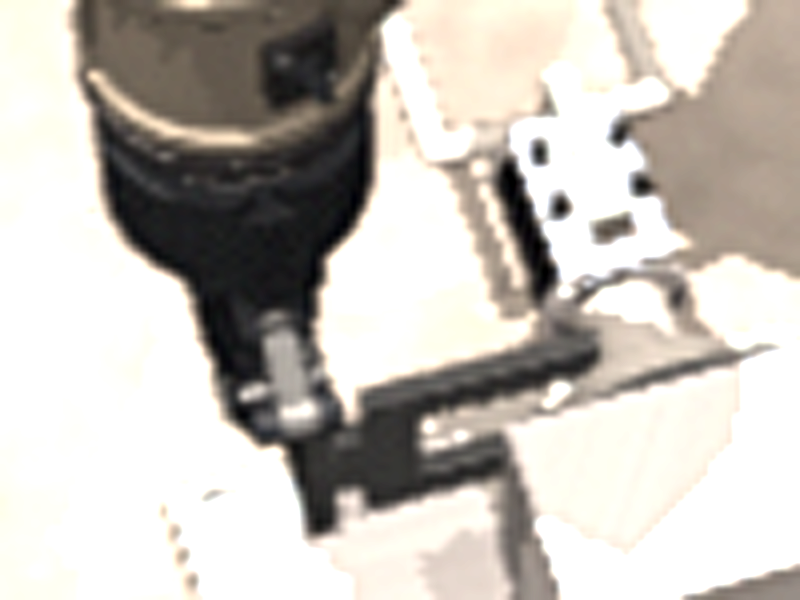

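View pics/wr5.png

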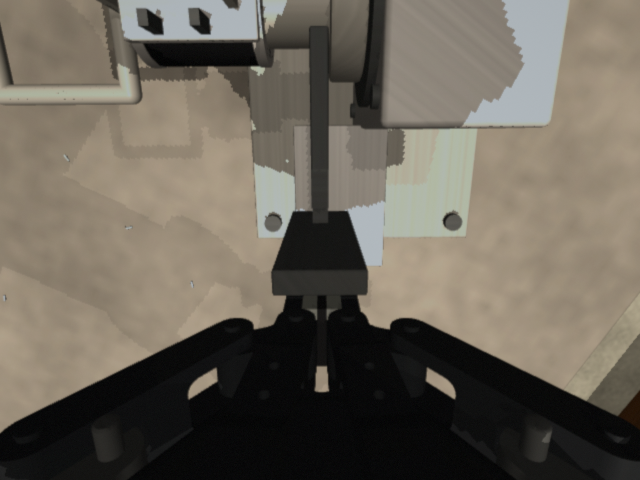

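Contact confirmed: 3.3 N and the fork is moving. Continuing.

Call:
step_arm:
  steps: "0 0 0 0 0.007 0 0; 0 0 0 0 0.014 0 0; 0 0 0 0 0.021 0 0; 0 0 0 0 0.027 0 0; 0 0 0 0 0.032 0 0; 0 0 0 0 0.034 0 0; 0 0 0 0 0.036 0 0; 0 0 0 0 0.036 0 0"

```text
clock: 7.8
ee_pos: [0.6281, -0.049, 0.134]
ee_rot: [-1.599, 1.569, -1.154]
ft_force: [1.1, -5.1, 0.5]
opening: 0.0002
```

```bash
python3 -c "
from h import *
st()"
```

```text
t 7.8 fix [-0.0236 -0.088   0.134 ] open 0.0002 force fix [-1.26 -5.1   0.46] j6 [-0.2   0.59  1.31 -0.    1.24 -0.64]
[[-0.0e+00 -5.0e-04  1.0e+00]
 [-1.5e-03  1.0e+00  5.0e-04]
 [-1.0e+00 -1.5e-03 -0.0e+00]]
```

Call:
step_arm:
  steps: "0 0 0 0 0.001 0 0; 0 0 0 0 0.002 0 0; 0 0 0 0 0.003 0 0; 0 0 0 0 0.004 0 0; 0 0 0 0 0.004 0 0"

```text
clock: 8.3
ee_pos: [0.6282, -0.0491, 0.1341]
ee_rot: [-1.396, 1.563, -0.952]
ft_force: [6.8, -16.7, -1.6]
opening: 0.0001
```

```bash
python3 -c "
from h import *
st()"
```

```text
t 8.3 fix [-0.0236 -0.0881  0.1341] open 0.0001 force fix [ -1.01 -18.02  -1.61] j6 [-0.2   0.59  1.32 -0.01  1.23 -0.64]
[[ 1.4e-03  9.0e-04  1.0e+00]
 [-7.7e-03  1.0e+00 -9.0e-04]
 [-1.0e+00 -7.7e-03  1.4e-03]]
```

The stop is reached: 18 N with no further motion. Backing off and checking.

Call:
step_arm:
  steps: "0 0 0 0 -0.006 0 0; 0 0 0 0 -0.015 0 0; 0 0 0 -0.01 -0.035 0 0; 0 0 0 -0.05 -0.04 0 0; 0 0 0 -0.09 -0.04 0 0; 0 0 0 -0.12 -0.04 0 0; 0 0 0 -0.12 -0.04 0 0"

```text
clock: 9.0
ee_pos: [0.6453, -0.0809, 0.2592]
ee_rot: [-0.592, 1.562, -0.147]
ft_force: [-0.1, 0.1, -0.7]
opening: 0.0001
```

```bash
python3 - <<'E'
from fit import *
from h import st
s=st()
for n,(x,y) in dict(side=(265,195),scene=(265,195)).items():
    s,c=snap(n,n+'6')
    a=c['frame'][y:y+90,x:x+120]; a=cv2.resize(a,(800,600),interpolation=cv2.INTER_CUBIC); cv2.imwrite(f'pics/{n}6d.png',a)
snap('wrist','wr6')
E
```

```text
t 9.0 fix [-0.0218 -0.1242  0.2592] open 0.0001 force fix [-0.02  0.13 -0.69] j6 [-0.24  0.55  1.04  0.    1.54 -0.69]
[[ 0.0072 -0.001   1.    ]
 [-0.0048  1.      0.001 ]
 [-1.     -0.0048  0.0072]]
```

View pics/scene6d.png

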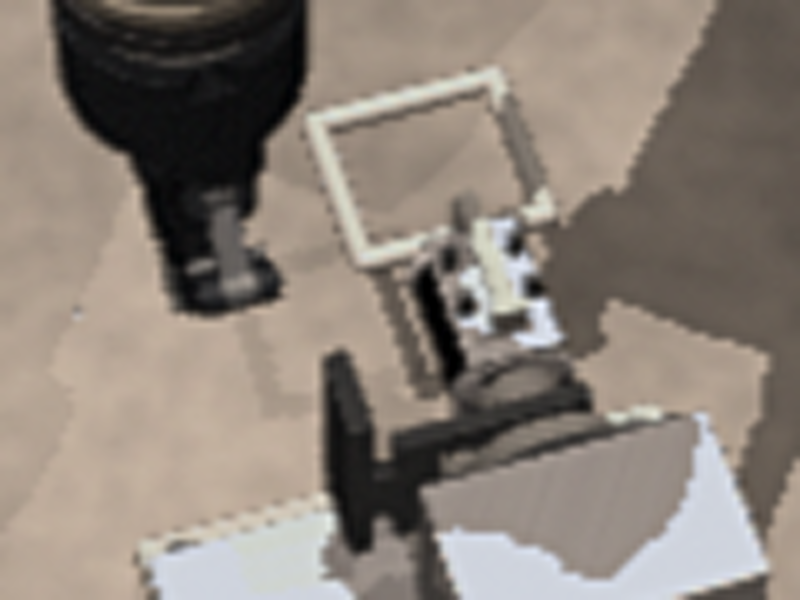

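View pics/side6d.png

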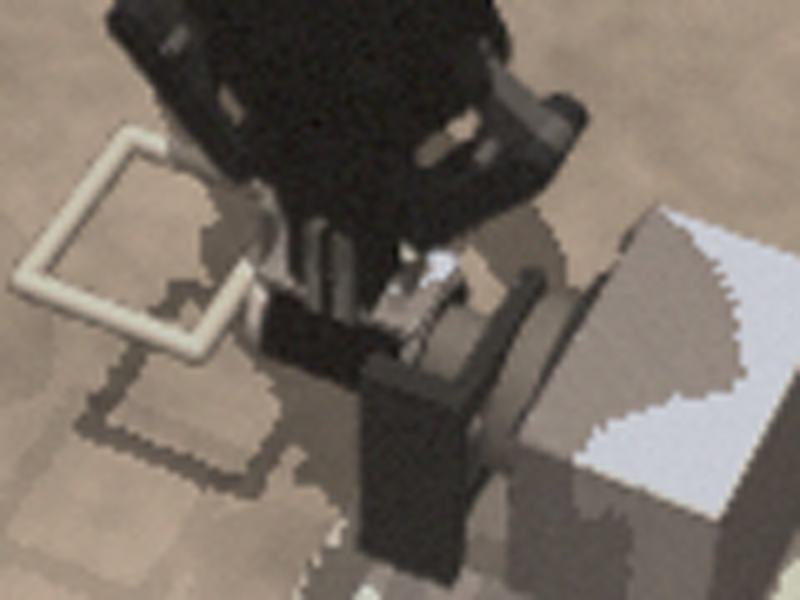

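View pics/wr6.png

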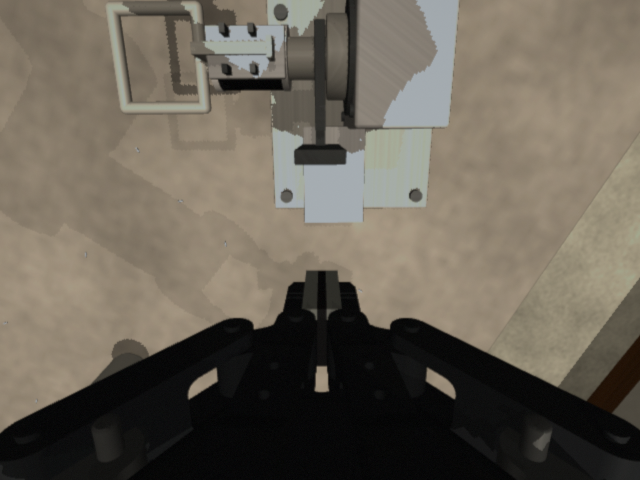

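```bash
python3 - <<'E'
from fit import *
p0=[.61165,.04064,.444]
o=(265,195);g=lambda u,v:np.array(A(u,v,o,6.6667))
T=[(sc,(-.042,'t',.19),g(325,355)),(sc,(-.008,'t',.19),g(350,428)),(si,(-.042,'t',.19),g(360,372)),(si,(-.008,'t',.19),g(460,412))]
r=least_squares(lambda p:np.concatenate([proj(c,W([*p0,p[0]],P))[0]-m for c,P,m in T]),[-.07]);print(r.x,r.fun.round(1))
E
```

```text
[-0.07696355] [-0.3 -0.3  0.1  0.8 -0.1 -0.2  0.1 -0.2]
```

Tab face is now at fixture y −0.077. That is 52 mm of travel from near-open, against a hard stop, so the fork is home with its prongs across the flange. Next, over the loop with the tool turned back 90°.

Call:
step_arm:
  steps: "8 0 0 0 0.02 -0.02 0; 16 0 0 0 0.04 -0.05 0; 24 0 0 0 0.07 -0.08 0; 32 0 0 0 0.1 -0.11 0; 40 0 0 0 0.12 -0.13 0; 48 0 0 0 0.124 -0.138 0; 56 0 0 0 0.124 -0.138 0; 64 0 0 0 0.124 -0.138 0; 72 0 0 0 0.124 -0.138 0; 80 0 0 0 0.124 -0.138 0"

```text
clock: 10.15
ee_pos: [0.4645, -0.0278, 0.2524]
ee_rot: [-2.483, 1.567, 2.843]
ft_force: [0.4, -0.1, 1.0]
opening: -0.0
```

Call:
step_arm:
  steps: "8 0 0 0.02 0 0 0; 10 0 0 0.05 0 0 0; 10 0 0 0.08 0 0 0; 10 0 0 0.1 0 0 0; 10 0 0 0.1 0 0 0"

```text
clock: 10.65
ee_pos: [0.4625, -0.0274, 0.1503]
ee_rot: [-2.262, 1.562, 2.895]
ft_force: [0.1, 0.5, -0.2]
opening: -0.0005
```

```bash
python3 - <<'E'
from fit import *
from h import st
s=st()
for n,(x,y) in dict(side=(235,165),scene=(260,165)).items():
    s,c=snap(n,n+'7')
    a=c['frame'][y:y+120,x:x+160]; a=cv2.resize(a,(800,600),interpolation=cv2.INTER_CUBIC); a=np.clip(a.astype(float)*1.6,0,255).astype(np.uint8); cv2.imwrite(f'pics/{n}7d.png',a)
    p=np.array(s['ee_pos']);print([proj(c,p+[0,0,d]).round(1) for d in (.021,0,-.011)])
snap('wrist','wr7')
E
```

```text
t 10.65 fix [-0.1639  0.0026  0.1503] open -0.0005 force fix [ 0.26  0.42 -0.22] j6 [-0.23  0.29  1.76  0.    1.1   0.9 ]
[[-6.9e-03  1.0e+00  6.0e-04]
 [ 5.7e-03  6.0e-04 -1.0e+00]
 [-1.0e+00 -6.9e-03 -5.7e-03]]
[array([[285.1, 210.4]]), array([[285.6, 216.8]]), array([[285.8, 220.1]])]
[array([[329.5, 203.4]]), array([[329.4, 208.1]]), array([[329.3, 210.6]])]
```

View pics/scene7d.png

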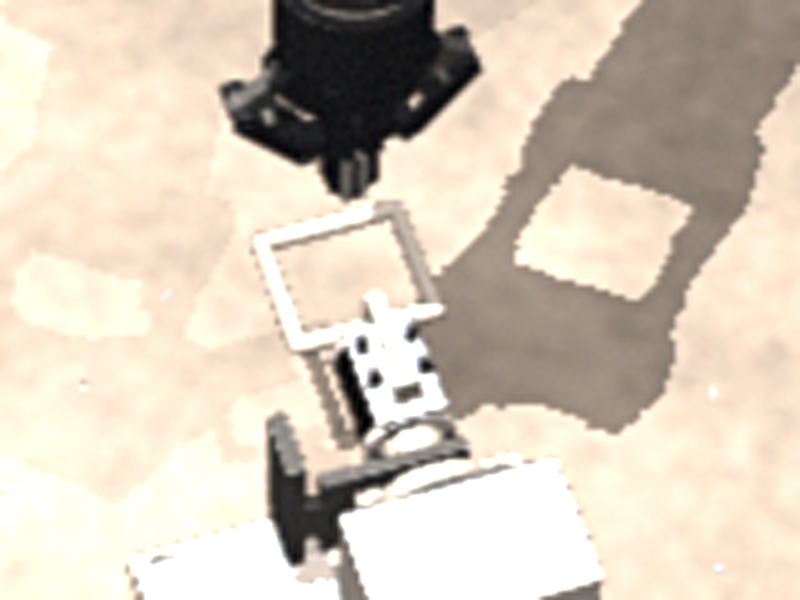

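View pics/side7d.png

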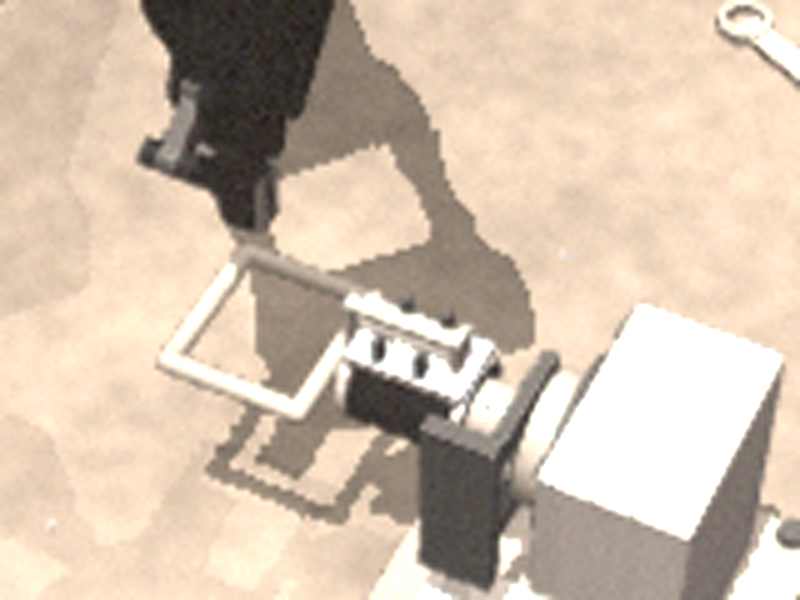

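View pics/wr7.png

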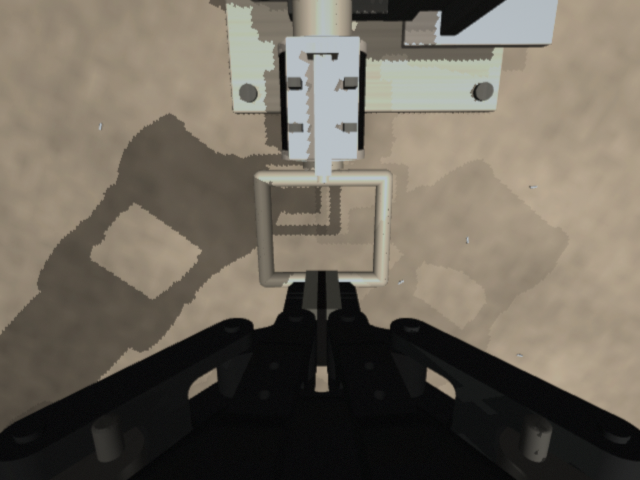

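Both fixed cameras now agree that the tip lies 21 mm above the reported TCP, at px (330,204) and (285,211). Lowering into the loop.

Call:
step_arm:
  steps: "0 0 0 0 0.006 0.002 0; 0 0 0 0.01 0.006 0.002 0; 0 0 0 0.025 0.006 0.002 0; 0 0 0 0.04 0.006 0.002 0; 0 0 0 0.055 0.006 0.002 0; 0 0 0 0.066 0.006 0.002 0; 0 0 0 0.074 0.006 0.002 0; 0 0 0 0.074 0.006 0.002 0"

```text
clock: 11.6
ee_pos: [0.4712, -0.0274, 0.0791]
ee_rot: [-2.168, 1.569, 2.989]
ft_force: [0.9, 0.7, 0.3]
opening: 0.0001
```

```bash
python3 - <<'E'
from fit import *
from h import st
s=st()
for n,(x,y) in dict(side=(235,165),scene=(260,165)).items():
    s,c=snap(n,n+'8')
    a=c['frame'][y:y+120,x:x+160]; a=cv2.resize(a,(800,600),interpolation=cv2.INTER_CUBIC); a=np.clip(a.astype(float)*1.6,0,255).astype(np.uint8); cv2.imwrite(f'pics/{n}8d.png',a)
snap('wrist','wr8')
E
```

```text
t 11.6 fix [-0.156  -0.0011  0.0791] open 0.0001 force fix [1.08 0.22 0.3 ] j6 [-0.22  0.4   1.84 -0.    0.91  0.91]
[[-1.4e-03  1.0e+00  6.0e-04]
 [ 1.0e-03  6.0e-04 -1.0e+00]
 [-1.0e+00 -1.4e-03 -1.0e-03]]
```

View pics/side8d.png

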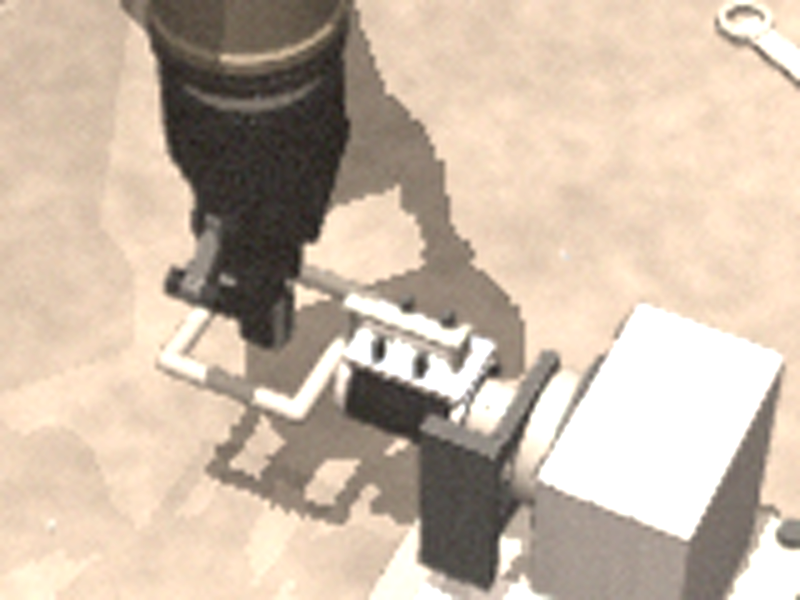

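View pics/wr8.png

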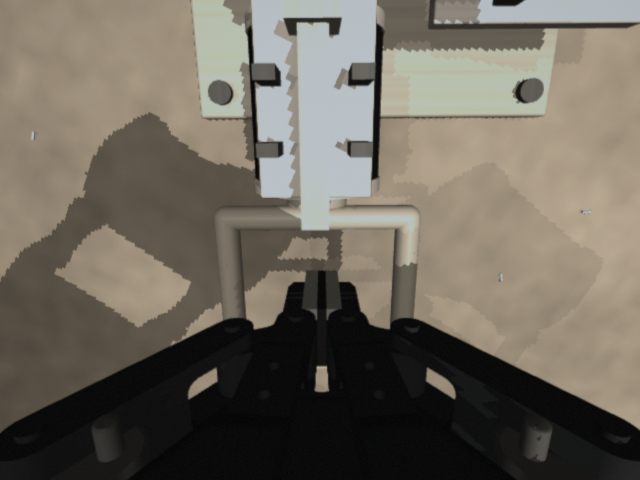

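Call:
step_arm:
  steps: "0 0 0 0.005 0 -0.001 0; 0 0 0 0.005 -0.006 -0.001 0; 0 0 0 0.005 -0.012 -0.001 0; 0 0 0 0.005 -0.015 -0.001 0; 0 0 0 0.005 -0.017 -0.001 0; 0 0 0 0.005 -0.019 -0.001 0; 0 0 0 0.005 -0.021 -0.001 0; 0 0 0 0.005 -0.021 -0.001 0"

```text
clock: 12.55
ee_pos: [0.4531, -0.0353, 0.0752]
ee_rot: [1.351, 1.569, 0.224]
ft_force: [3.4, 4.8, -2.1]
opening: -0.0002
```

```bash
python3 -c "
from h import *
st()"
```

```text
t 12.55 fix [-0.1758 -0.0005  0.0752] open -0.0002 force fix [ 5.13  2.88 -2.14] j6 [-0.25  0.37  1.89  0.    0.88  0.88]
[[ 2.e-03  1.e+00  2.e-04]
 [-5.e-04  2.e-04 -1.e+00]
 [-1.e+00  2.e-03  5.e-04]]
```

Call:
step_arm:
  steps: "0 0 0 0 -0.002 0 0; 0 0 0 0 -0.004 0 0; 0 0 0 0 -0.006 0 0; 0 0 0 0 -0.008 0 0; 0 0 0 0 -0.01 0 0; 0 0 0 0 -0.01 0 0"

```text
clock: 13.15
ee_pos: [0.4449, -0.0394, 0.0753]
ee_rot: [1.349, 1.567, 0.222]
ft_force: [6.8, 6.6, -4.3]
opening: 0.0001
```

```bash
python3 - <<'E'
from fit import *
from h import st
s=st()
for n,(x,y) in dict(side=(235,195),scene=(290,200)).items():
    s,c=snap(n,n+'9')
    a=c['frame'][y:y+90,x:x+120]; a=cv2.resize(a,(800,600),interpolation=cv2.INTER_CUBIC); a=np.clip(a.astype(float)*1.2,0,255).astype(np.uint8); cv2.imwrite(f'pics/{n}9d.png',a)
st()
E
```

```text
t 13.15 fix [-0.185  -0.0006  0.0753] open 0.0001 force fix [ 9.01  3.01 -4.31] j6 [-0.26  0.36  1.91  0.    0.87  0.86]
[[ 3.6e-03  1.0e+00 -1.0e-04]
 [-8.0e-04 -1.0e-04 -1.0e+00]
 [-1.0e+00  3.6e-03  8.0e-04]]
t 13.25 fix [-0.1848 -0.0006  0.0753] open -0.0001 force fix [ 8.85  4.06 -4.85] j6 [-0.26  0.36  1.91  0.    0.87  0.86]
[[ 3.7e-03  1.0e+00 -1.0e-04]
 [-8.0e-04 -1.0e-04 -1.0e+00]
 [-1.0e+00  3.7e-03  8.0e-04]]
```

View pics/side9d.png

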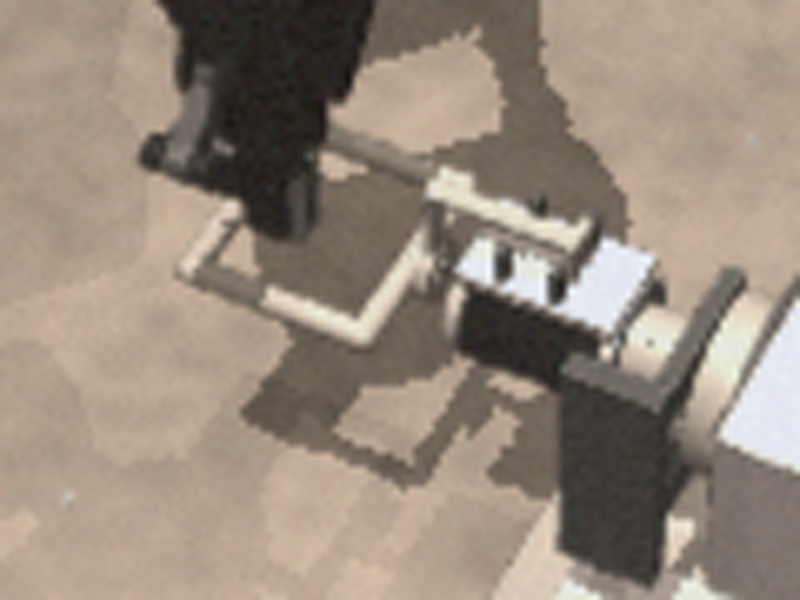

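View pics/scene9d.png

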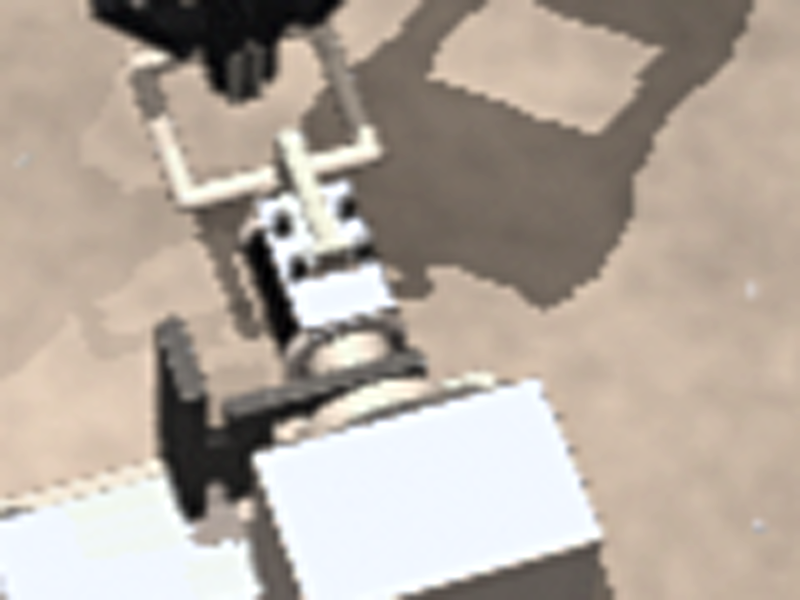

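9 N corresponds to about 12.5 mm; the pointer sits at the inner posts (scene crop (330,255)) and the holder is retained. Drawing 11 mm further.

Call:
step_arm:
  steps: "0 0 0 0 -0.002 0 0; 0 0 0 0 -0.004 0 0; 0 0 0 0 -0.006 0 0; 0 0 0 0 -0.008 0 0; 0 0 0 0 -0.01 0 0; 0 0 0 0 -0.011 0 0; 0 0 0 0 -0.011 0 0"

```text
clock: 13.95
ee_pos: [0.4359, -0.0438, 0.0753]
ee_rot: [1.36, 1.565, 0.233]
ft_force: [10.4, 7.7, -6.0]
opening: 0.0002
```

```bash
python3 - <<'E'
from fit import *
from h import st
s=st()
for n,(x,y) in dict(side=(235,195),scene=(290,200)).items():
    s,c=snap(n,n+'10')
    a=c['frame'][y:y+90,x:x+120]; a=cv2.resize(a,(800,600),interpolation=cv2.INTER_CUBIC); a=np.clip(a.astype(float)*1.2,0,255).astype(np.uint8); cv2.imwrite(f'pics/{n}10d.png',a)
st()
E
```

```text
t 13.95 fix [-0.195  -0.0007  0.0753] open 0.0002 force fix [12.75  2.5  -6.04] j6 [-0.28  0.35  1.93  0.    0.86  0.85]
[[ 5.5e-03  1.0e+00 -5.0e-04]
 [-1.2e-03 -5.0e-04 -1.0e+00]
 [-1.0e+00  5.5e-03  1.2e-03]]
t 14.05 fix [-0.1949 -0.0007  0.0753] open -0.0002 force fix [12.59  4.24 -6.35] j6 [-0.28  0.35  1.93  0.    0.86  0.85]
[[ 5.5e-03  1.0e+00 -5.0e-04]
 [-1.2e-03 -5.0e-04 -1.0e+00]
 [-1.0e+00  5.5e-03  1.2e-03]]
```

View pics/side10d.png

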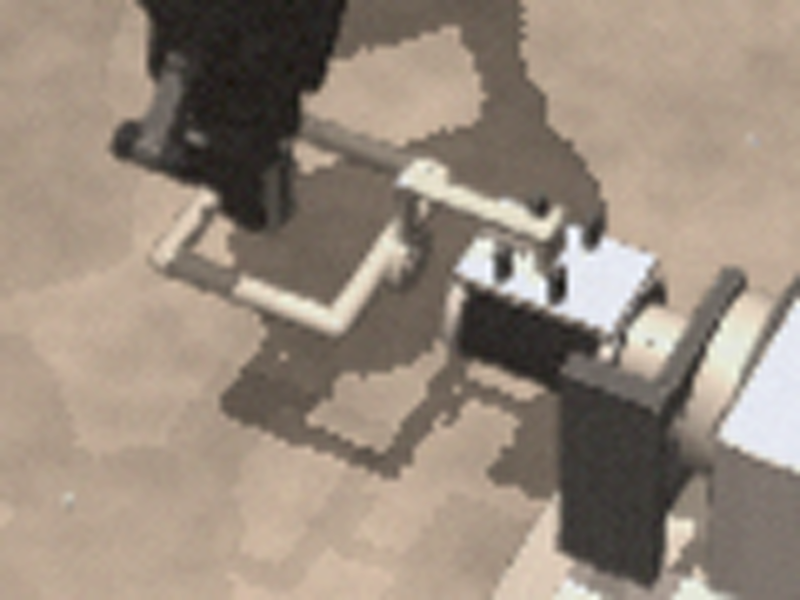

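View pics/scene10d.png

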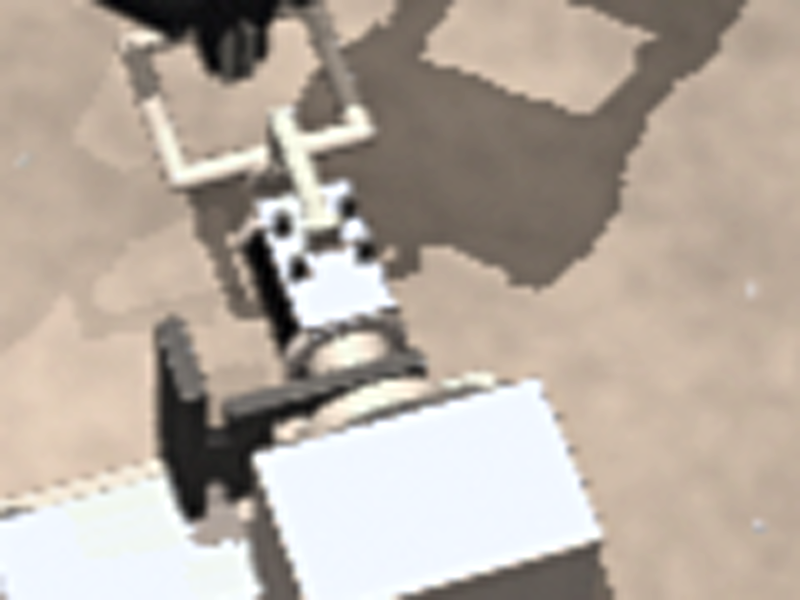

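The pointer stands between the two pairs (scene crop (322,232)), at 12.7 N. Holding over two seconds.

Call:
step_arm:
  steps: "0 0 0 0 0 0 0; 0 0 0 0 0 0 0; 0 0 0 0 0 0 0; 0 0 0 0 0 0 0; 0 0 0 0 0 0 0; 0 0 0 0 0 0 0; 0 0 0 0 0 0 0; 0 0 0 0 0 0 0; 0 0 0 0 0 0 0; 0 0 0 0 0 0 0"

```text
clock: 15.05
ee_pos: [0.436, -0.0437, 0.0753]
ee_rot: [1.356, 1.565, 0.229]
ft_force: [9.8, 9.2, -6.6]
opening: -0.0001
```

Call:
step_arm:
  steps: "0 0 0 0 0 0 0; 0 0 0 0 0 0 0; 0 0 0 0 0 0 0; 0 0 0 0 0 0 0; 0 0 0 0 0 0 0; 0 0 0 0 0 0 0; 0 0 0 0 0 0 0; 0 0 0 0 0 0 0; 0 0 0 0 0 0 0; 0 0 0 0 0 0 0"

```text
clock: 16.05
ee_pos: [0.436, -0.0437, 0.0753]
ee_rot: [1.356, 1.565, 0.229]
ft_force: [9.1, 9.0, -5.7]
opening: 0.0001
```

Call:
step_arm:
  steps: "0 0 0 0 0 0 0; 0 0 0 0 0 0 0; 0 0 0 0 0 0 0; 0 0 0 0 0 0 0; 0 0 0 0 0 0 0"

```text
clock: 16.55
ee_pos: [0.436, -0.0437, 0.0753]
ee_rot: [1.359, 1.565, 0.232]
ft_force: [10.5, 7.8, -5.8]
opening: 0.0005
```

```bash
python3 - <<'E'
from h import *
st(); s,c=snap('scene','scene11')
a=c['frame'][200:290,290:410]; a=cv2.resize(a,(800,600),interpolation=cv2.INTER_CUBIC); cv2.imwrite('pics/scene11d.png',a)
E
```

```text
t 16.55 fix [-0.1949 -0.0007  0.0753] open 0.0005 force fix [12.82  2.56 -5.82] j6 [-0.28  0.35  1.93  0.    0.86  0.85]
[[ 5.4e-03  1.0e+00 -3.0e-04]
 [-1.2e-03 -3.0e-04 -1.0e+00]
 [-1.0e+00  5.4e-03  1.2e-03]]
```

View pics/scene11d.png

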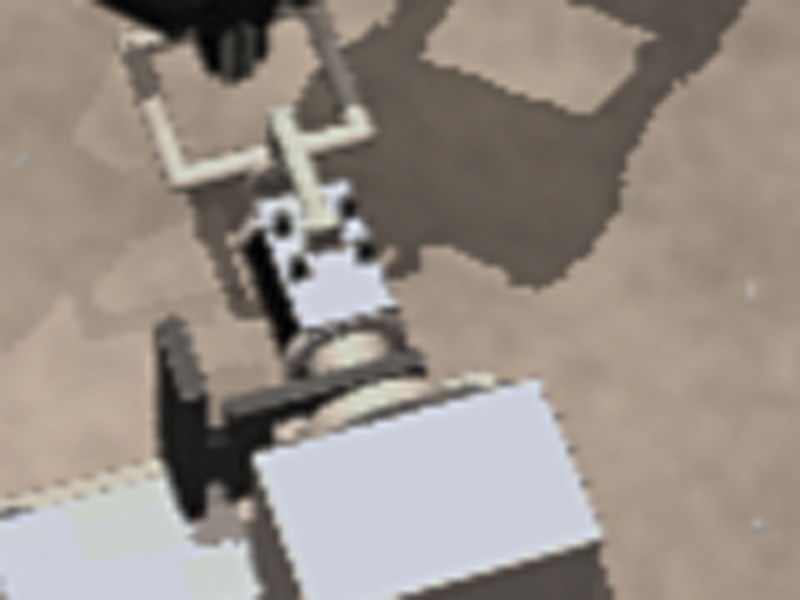

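Held 2.6 s. Easing back slowly.

Call:
step_arm:
  steps: "0 0 0 0 0.001 0 0; 0 0 0 0 0.003 0 0; 0 0 0 0 0.005 0 0; 0 0 0 0 0.007 0 0; 0 0 0 0 0.009 0 0; 0 0 0 0 0.011 0 0; 0 0 0 0 0.013 0 0; 0 0 0 0 0.015 0 0; 0 0 0 0 0.017 0 0; 0 0 0 0 0.018 0 0"

```text
clock: 17.6
ee_pos: [0.451, -0.0364, 0.0752]
ee_rot: [1.334, 1.568, 0.207]
ft_force: [4.7, 4.5, -1.9]
opening: -0.0002
```

Call:
step_arm:
  steps: "0 0 0 0 0.001 0 0; 0 0 0 0 0.002 0 0; 0 0 0 0 0.003 0 0; 0 0 0 0 0.004 0 0; 0 0 0 0 0.005 0 0; 0 0 0 0 0.006 0 0; 0 0 0 0 0.007 0 0; 0 0 0 0 0.008 0 0; 0 0 0 0 0.009 0 0; 0 0 0 0 0.01 0 0"

```text
clock: 18.6
ee_pos: [0.4585, -0.0328, 0.0749]
ee_rot: [-1.466, 1.57, -2.592]
ft_force: [0.8, -1.2, 0.4]
opening: -0.0004
```

```bash
python3 -c "
from h import *
st()"
```

```text
t 18.6 fix [-0.1698 -0.0005  0.0749] open -0.0004 force fix [ 0.2  -1.39  0.44] j6 [-0.24  0.38  1.87 -0.    0.88  0.89]
[[-6.e-04  1.e+00  5.e-04]
 [-1.e-04  5.e-04 -1.e+00]
 [-1.e+00 -6.e-04  1.e-04]]
```

Call:
step_arm:
  steps: "0 0 0 0 0.004 0 0; 0 0 0 0 0.009 0 0; 0 0 0 0 0.011 0 0; 0 0 0 -0.01 0.011 0 0; 0 0 0 -0.03 0.011 0 0; 0 0 0 -0.06 0.011 0 0; 0 0 0 -0.09 0.011 0 0; 0 0 0 -0.12 0.011 0 0; 0 0 0 -0.15 0.011 0 0; 0 0 0 -0.15 0.011 0 0"

```text
clock: 19.6
ee_pos: [0.4706, -0.0283, 0.2297]
ee_rot: [0.888, 1.562, -0.238]
ft_force: [0.5, -0.6, -0.6]
opening: 0.0002
```

```bash
python3 - <<'E'
from h import *
st()
for n,(x,y) in dict(side=(255,200),scene=(265,195)).items():
    s,c=snap(n,n+'12')
    a=c['frame'][y:y+90,x:x+120]; a=cv2.resize(a,(800,600),interpolation=cv2.INTER_CUBIC); cv2.imwrite(f'pics/{n}12d.png',a)
E
```

```text
t 19.6 fix [-0.1569 -0.0017  0.2297] open 0.0002 force fix [ 0.19 -0.71 -0.56] j6 [-0.22  0.22  1.63 -0.    1.29  0.9 ]
[[ 6.7e-03  1.0e+00  7.0e-04]
 [-5.4e-03  7.0e-04 -1.0e+00]
 [-1.0e+00  6.7e-03  5.4e-03]]
```

View pics/side12d.png

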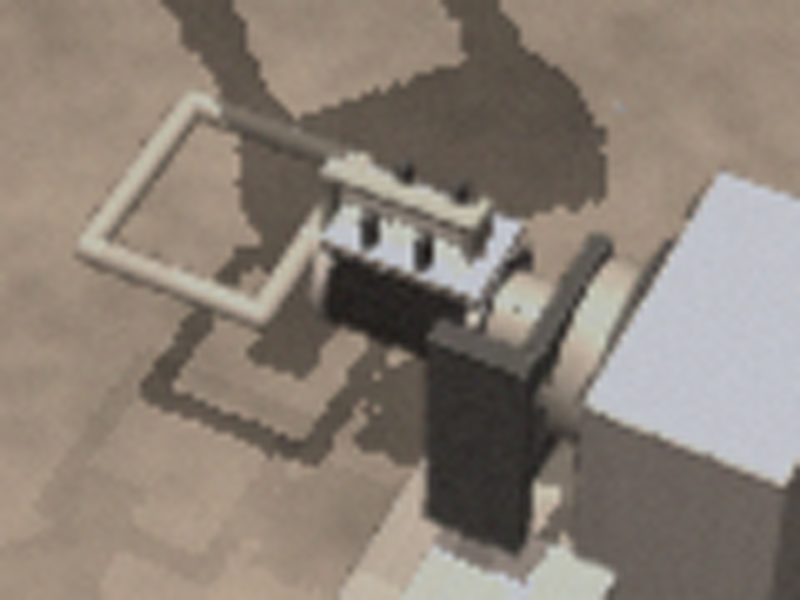

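View pics/scene12d.png

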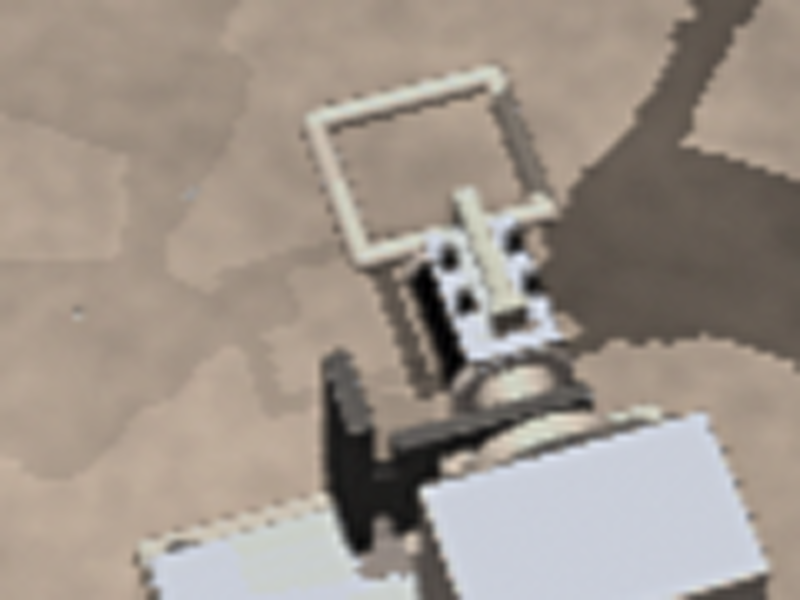

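View pics/scene12.png

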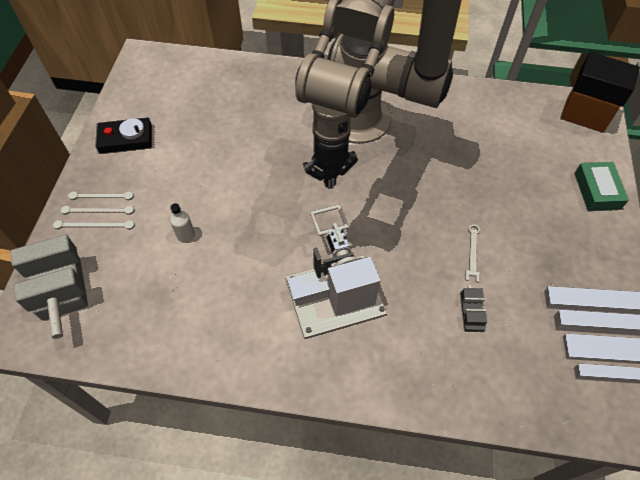

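The loop is back at its pre-pull pixels, (305,118) and (498,68) in the same crop. The fork is home, the bystanders are unmoved and the robot is clear. Handing in.

```bash
python3 -c "
from h import *
print(bot.finish_job())"
```

```text
the job is handed in; nothing more can be done
None
```

The retaining fork is home, the holder held under the pull test, and the gauge is closed again. I handed the job in at about 19.7 s, and no verdict was reported.

- **Fork:** I pushed it by the tab until the reading stopped changing at 18 N. The cameras put the tab face 52 mm further in than at the start, which fits a fork that began near open. The prongs lie across the flange.
- **Pull test:** I hooked the loop and drew it to about 12.7 N, roughly 22 mm by the spring rate. The camera view shows the pointer between the two pairs of posts and no visible movement of the holder. I held it there about 2.6 s with the position unchanged.
- **Return:** I eased the loop back until the force read zero, then lifted the fingers clear. The loop and pointer are at the same pixels as before the pull. The vise, wrench and oiler look unmoved in the last picture.

**Disagreement with the spec:** the fingertips sit about 21 mm behind the reported TCP, not 11 mm ahead as stated. My first push therefore passed over the tab without touching it. I measured the offset in the camera views and corrected for it.

**Unexplained side force:** during the pull the wrist also read about 2.5–4 N sideways and 6 N downward. I did not look into why.

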